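# Shut the lid of the UV exposure unit and start the exposure

## Task

The circuit board lies ready on the glass of the UV exposure unit. With the fingertips push the raised lid down until it is fully shut, without letting it slam, and only then press the large round start button at the end of the front panel right in and let it go. Lift nothing: leave the board where it lies, and do not disturb the small stop button, the timer knob or the things standing around the unit.

Things in the scene. Friction and masses are not known exactly. Their poses are not given: they have to be found in the camera images.
- unit: grey UV exposure unit, fixed on the bench. Origin on the bench under it; x runs from the front panel (roughly facing the robot) to the hinged back, y along the hinge line, z up. Case x -125 to +110, y -155 to +155 mm; top rim and flat front panel (x -125 to -63 mm) 75 mm up; glass under the lid 62 mm up. On the panel from -y to +y: start, stop, timer knob, display, mains rocker
- lid (a joint): lid opening, rad: 0 = fully shut, growing as its front edge rises; starts at 0.75 to 1.2. Stiff hinge: the lid stays at any angle where it is left; pushing it shut takes about 2 to 7 N at 130 mm from the hinge. Grey plate, 158 mm from hinge to front edge, 300 mm along the hinge, outer face 28 mm off the hinge plane, foam beneath; a black lip 5 mm deep, 70 mm long at mid front edge
- lid_hinge (a point): middle of the hinge line, at (+95, 0, 75) mm in the unit's frame. Its axes turn with the lid and equal the unit's when the lid is shut: y is the hinge line, -x runs along the lid towards its front edge, z is normal to the lid and points out of its outer face.
- lid_edge (a point): middle of the lid's front edge, on the outer face: at (-158, 0, +28) mm in the frame of lid_hinge. With the lid shut it is 103 mm above the bench
- start (a joint): travel of the start button, m: 0 = released, 0.005 = fully in (downwards). It springs back by itself; about 1.5 N starts it and 5 N presses it fully in
- start_top (a point): centre of the top of the start button, the larger of the two round black buttons: 22 mm in diameter, facing up, 9 mm proud of the panel (84 mm above the bench), at x -97, y -115 mm in the unit's frame, 34 mm in front of the lid's front face when the lid is shut
- stop (a joint): travel of the stop button, m, same kind as start; not to be pressed
- stop_top (a point): centre of the top of the stop button, 12 mm in diameter, at x -97, y -40 mm in the unit's frame, 84 mm above the bench
- timer (a joint): angle of the timer knob, rad; it is already set and is not to be turned
- timer_mark (a point): pointer end on the top rim of the round black timer knob, 16 mm off its axis and turning with it. The knob is 38 mm in diameter, its axis at x -97, y +40 mm in the unit's frame, its top 94 mm above the bench
- board: bare tan circuit board, 70 x 100 x 1.6 mm, lying loose on the glass; origin at the centre of its underside. The shut lid clears it by 3 mm
- reel: reel of bright solder wire with grey flanges, 60 mm in diameter, 46 mm tall, standing loose beside the unit; origin at the centre of its underside
- flux: white bottle of flux with a black cap, 42 mm in diameter, 95 mm tall, standing loose beside the unit; origin at the centre of its underside
- cutters: side cutters with blue grips, about 130 mm long, 56 mm wide, 12 mm thick, lying loose in front of the unit; origin at the pivot, x towards the jaws
Things that resemble listed ones, but are neither listed nor needed, are in the scene too. Of the things shaped like the board, the tan one is meant.

How it is judged:
On the way, in this order (a step that is already met when the one before it is completed fails the run):
1. the lid is pushed fully shut (value of joint lid below 0.02 rad), for 0.2 s.
2. with the lid shut, the start button is pressed right in (value of joint start above 0.004 m and value of joint lid below 0.02 rad), for 0.05 s.
At the end, for the whole second after the job is handed in: The lid is fully shut (within 0.02 rad, about 3 mm at its front edge), the start button has been pressed in and has come back up (less than 1.5 mm in), and the board lies still within 12 mm of where it lay (value of joint lid below 0.02 rad and value of joint start below 0.0015 m and distance of board from where it was at the start of the episode below 0.012 m and linear speed of board below 0.02 m/s); the robot touches nothing.
It fails at once if the start button is pressed (over 2 mm) while the lid is still open (over 0.05 rad) (value of joint start above 0.002 m and value of joint lid above 0.05 rad).
It fails at once if the lid slams or is flung (closing faster than 2.5 rad/s), or is lifted farther open (past 1.4 rad) (velocity of joint lid below -2.5 rad/s or value of joint lid above 1.4 rad).
It fails at once if the stop button is pressed (over 2 mm) or the timer knob turned (its pointer end moves over 6 mm) (value of joint stop above 0.002 m or distance of timer_mark from where it was at the start of the episode above 0.006 m).
It fails at once if the board is shifted or lifted off the glass (over 12 mm) (distance of board from where it was at the start of the episode above 0.012 m).
It fails at once if the solder reel, the flux bottle or the cutters are moved (over 20 mm) (distance of any of reel, flux, cutters from where it was at the start of the episode above 0.02 m).
It also fails if it takes over 42 s, if anything falls off the work surface, if the arm or the gripper's body presses on something with over 40 N, if the wrist force passes 120 N, or if a joint passes its speed limit or range.

## Robot

A 7-joint arm with a two-finger parallel gripper is mounted at the origin on the work surface. World frame = base frame: x ahead of the robot, y to its left, z up, the work surface at z = 0. Lengths are in m, angles in rad, forces in N, time in s.
With the tool pointing down it reaches from about 0.4 to 0.875 m from the base axis. Payload 6.5 kg.
Tool frame: the origin (TCP) lies where the fingers leave the gripper's body, on its centre line; the fingertips stand 73 mm ahead of it and the grasp point (between the pads) lies 54 mm ahead of it; z points along the fingers, y is the line along which they close (so a half turn about z gives the same grasp; the last joint's range is limited). The gripper opens to 85 mm and grips with 20 to 120 N. Pads are 22 mm wide; open, the fingers measure 114 mm over their backs; the gripper's body (76 mm by 85 mm) begins 54 mm behind the grasp point. The pads swing forward as they close: fully open they stand 13 mm farther back than shut.
Start: joints at [1.192, 0.536, -0.004, 1.538, 0.003, 1.067, -0.071], TCP at [0.2, -0.618, 0.304] pointing down, gripper open.
Joint ranges: [-2.7, 2.7], [-0.37, 2.16], [-1.27, 1.26], [0.24, 2.4], [-1.31, 4.45], [0.19, 1.91], [-2.76, 2.76]. Speed limits (rad/s): [2.39, 2.39, 3.14, 3.14, 3.14, 3.14, 3.14].

## Interface

Orientations are given as a unit quaternion [x, y, z, w].
In Python, from rig import manip gives the robot as it stands. The module is installed in compiled form; this text tells all that it offers.
- The arm moves only by the tool apply_moves, never from a script. Its arguments are lists of equal length, an entry for each row: "hand": the opening, from -1 (shut) to 1 (fully open); "dp": the shift along the tool's x, y, z each as a share of 0.25 m, from -1 to 1, a list of three; "rotation": the turn, a rotation vector about the tool's x, y, z each as a share of 2 rad, from -1 to 1, a list of three. A call has 1 to 8 rows; each row is the pose to reach, as a shift and turn from the pose commanded when the call began, along the tool's axes at that moment; what a row does not reach only later rows make up. A row lasts 1/12 s, in which the tool goes at most 41.7 mm and 7.16 degrees, less where a joint would pass 70% of its speed; a pose out of reach is approached as far as the arm can. A call with a number of a shift or a turn outside -1 to 1 is refused whole. A call with a gripper value outside its range is refused whole. The fingers move at their own pace and stop on an object; "force" is the grip in N (left out, the last holds). Time passes only in rows, so rows that repeat a pose let the fingers close. It gives the time, the measured TCP pose, the force, the opening and the grip force at its end, in the units of the state.
- manip.get_state(): the state, without advancing time (a new reading comes with each control period).
- manip.grab_frame(name): name is "scene" or "top" or "wrist"; returns a dict with "img" (420x560x3 uint8, red, green, blue), "range_z" (420x560 float32, m along the optical axis (not along the pixel's ray), 0 where there is no reading), "fx", "fy", "cx", "cy" (pixels), "cam_to_world" (4x4, takes a point from camera to world coordinates). Camera axes: x right, y down, z forward; pixel columns grow to the right and rows downward; lengths in m; the calibration is good to about 2 mm. A picture is of the moment at which its call begins.
- manip.job_done(): hands the job in; it is judged then, once.
The state is a dict: "clock": time; "qpos": joint angles; "joint_velocities": joint speeds; "tau": joint torques, N m; "position": TCP position; "tcp_rot": TCP orientation; "contact_force": force on the tool from outside, world axes, zero at the start; "moment": the same for the moment, N m; "grip_width": opening from 0.0 (shut) to 1.0 (fully open); "grip_force": force on a finger pad.
Only numpy, scipy, OpenCV 4.12 (cv2) and the standard library are available. Lean on these libraries where they do the work, as an engineer would, in place of code of your own. Each camera call takes 0.05 s, during which the arm holds its last target. There are 200 camera calls.

## Working session

There is one attempt and no reset: what is moved stays moved. The work goes in short steps, Python scripts to look and compute and a tool call to move; the robot and the scene stay as the last step left them, time stands still between calls to the robot, and variables do not carry over. Pictures are saved under pics/ and viewed, at most 10 in all, crops included, and the job is handed in when it is done.

Besides the shell and the picture viewer there is one more tool, called after "Request:" as name(argument=value, ...), one argument or row to a line, values as JSON. apply_moves: Moves the arm, as the interface text tells. Its arguments: {"type":"object","properties":{"hand":{"type":"array","items":{"type":"number"}},"dp":{"type":"array","items":{"type":"array","items":{"type":"number","minimum":-1,"maximum":1}}},"rotation":{"type":"array","items":{"type":"array","items":{"type":"number","minimum":-1,"maximum":1}}},"force":{"type":"number"}},"required":["hand","dp","rotation"]}

```bash
mkdir -p pics
cat > h.py <<'E'
import numpy as np, cv2
from rig import manip
from scipy.spatial.transform import Rotation as R
def cloud(f):
    z=f["range_z"]; v,u=np.mgrid[:z.shape[0],:z.shape[1]]
    p=np.stack([(u-f["cx"])*z/f["fx"],(v-f["cy"])*z/f["fy"],z],-1)
    T=f["cam_to_world"]; w=p@T[:3,:3].T+T[:3,3]; w[z==0]=np.nan
    return w
E
python3 - <<'E'
from h import *
for n in ["scene","top"]:
    f=manip.grab_frame(n); np.savez(f"{n}.npz",**f); cv2.imwrite(f"pics/{n}0.png",f["img"][:,:,::-1])
    print(n,f["cam_to_world"].round(3).tolist(),f["fx"])
s=manip.get_state();print(s)
E
```

```text
scene [[1.0, -0.011, 0.001, 0.556], [-0.009, -0.786, 0.618, -0.582], [-0.006, -0.618, -0.786, 0.916], [0.0, 0.0, 0.0, 1.0]] 447.6653394791908
top [[-0.011, -0.986, 0.166, 0.377], [-1.0, 0.012, 0.001, 0.04], [-0.003, -0.166, -0.986, 1.183], [0.0, 0.0, 0.0, 1.0]] 430.44352203586084
{'clock': 0.1, 'qpos': array([ 1.19175699,  0.53709976, -0.00441221,  1.53878521,  0.00257478,
        1.06729832, -0.07119721]), 'joint_velocities': array([-0.00091672, -0.00104082,  0.00010391, -0.00357048,  0.00033833,
       -0.00222031, -0.00095532]), 'tau': array([ 2.40363210e-03, -5.84567463e+01,  1.05188504e+00, -2.59778666e+01,
        1.26825232e-02,  4.60321724e-03, -3.60267643e-05]), 'position': array([ 0.19988785, -0.61801675,  0.30309054]), 'tcp_rot': array([ 9.87787969e-01,  1.55802120e-01, -1.76793449e-04, -7.72508402e-04]), 'contact_force': array([-0.68137342, -0.52800974,  0.67193328]), 'moment': array([ 0.00540482,  0.01405311, -0.02688553]), 'grip_force': 0.0, 'grip_width': 1.0011087964536152}
```

View pics/scene0.png

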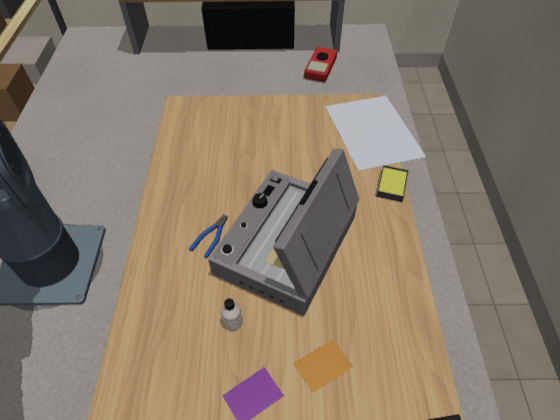

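View pics/top0.png

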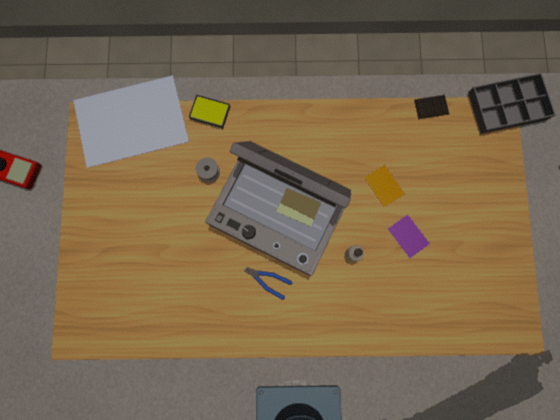

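The top view shows the start button at (302,259), the smaller stop button at (276,245), the knob at (249,232) and the flux bottle at (356,253). The cutters are at (268,282), the reel at (207,169), and the open lid's lip at (288,176). In the scene view, start is at (227,249), stop at (243,225) and the knob at (260,200). The things that could be mistaken for start are stop, the knob and the bottle cap at top (357,251).

```bash
cat > fit.py <<'E'
from h import *
def load(n): return dict(np.load(n+".npz"))
P={n:cloud(load(n)) for n in("scene","top")}
if __name__=="__main__":
    px={"top":dict(start=(302,259),stop=(276,245),knob=(249,232)),"scene":dict(start=(227,249),stop=(243,225),knob=(260,200))}
    for n in P:
        w=P[n]; c={}
        for k,(u,v) in px[n].items():
            r=12 if k=="knob" else 8
            q=w[v-r:v+r+1,u-r:u+r+1].reshape(-1,3)
            lo=.088 if k=="knob" else .0795
            s=q[(q[:,2]>lo)&(q[:,2]<.1)]
            c[k]=(s.min(0)+s.max(0))/2 if len(s) else None
            print(n,k,w[v,u].round(4),c[k],len(s), s.max(0)-s.min(0) if len(s) else 0)
        if c["start"] is not None:
            y=c["knob"]-c["start"]; y[2]=0; print("dist",np.linalg.norm(y),"expected .155 yaw y-axis",np.degrees(np.arctan2(y[1],y[0])))
    im=load("top")["img"][215:285,200:380,::-1]; cv2.imwrite("pics/crop1.png",cv2.resize(im,None,fx=4,fy=4))
E
python3 fit.py
```

```text
scene start [ 0.4359 -0.019   0.0826] [ 0.43470468 -0.01818281  0.08314949] 67 [0.02010408 0.02282532 0.00671354]
scene stop [0.4692 0.0456 0.0857] [0.47186273 0.05329815 0.08325175] 21 [0.01578066 0.02266615 0.00684939]
scene knob [0.5078 0.1135 0.0948] [0.50506388 0.12094466 0.09219965] 138 [0.03393837 0.03668054 0.00800243]
dist 0.1559066089756321 expected .155 yaw y-axis 63.17347550391724
top start [ 0.4317 -0.0142  0.0886] [ 0.43220528 -0.01467614  0.08404222] 64 [0.04078922 0.02524388 0.0090283 ]
top stop [0.4685 0.0513 0.0816] [0.47503885 0.04856857 0.08411172] 26 [0.0281439  0.03594874 0.00911515]
top knob [0.5016 0.1196 0.0919] [0.50410677 0.12203766 0.09330028] 140 [0.03114592 0.03079622 0.0105803 ]
dist 0.15446840649201374 expected .155 yaw y-axis 62.25890206485099
```

View pics/crop1.png

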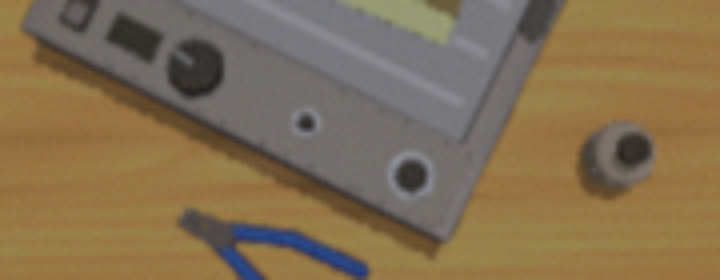

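The crop confirms start, the large black button in a white ring at crop (410,176). Stop is the small one at (306,123), and the knob with its pointer is at (196,68).

```bash
cat > pose.py <<'E'
from fit import *
from scipy.optimize import least_squares
def ray(n,u,v,z):
    f=load(n);T=f["cam_to_world"];d=T[:3,:3]@np.array([(u-f["cx"])/f["fx"],(v-f["cy"])/f["fy"],1]);o=T[:3,3]
    return (o+d*(z-o[2])/d[2])[:2]
U={"start":(-.097,-.115,.084),"stop":(-.097,-.04,.084),"knob":(-.097,.04,.094)}
px={"top":dict(start=(302.3,258.7),stop=(276.3,245.4),knob=(248.8,232.0)),"scene":dict(start=(227,249),stop=(243.5,225),knob=(260,199.5))}
obs=[(U[k],ray(n,*uv,U[k][2])) for n in px for k,uv in px[n].items()]
tr=lambda s,p:np.array([s[0]+np.cos(s[2])*p[0]-np.sin(s[2])*p[1],s[1]+np.sin(s[2])*p[0]+np.cos(s[2])*p[1]])
s=least_squares(lambda s:np.concatenate([tr(s,p)-q for p,q in obs]),[.5,.05,-.48]).x
print("unit",s.round(4),np.degrees(s[2]).round(2))
for p,q in obs: print(p,q.round(4),((tr(s,p)-q)*1e3).round(1))
Ru=R.from_euler("z",s[2]).as_matrix()
for n in P:
    q=P[n].reshape(-1,3); u=(q-[s[0],s[1],0])@Ru
    m=(abs(u[:,1])<.14)&(u[:,0]>-.12)&(u[:,0]<-.07)&(u[:,2]>.06)&(u[:,2]<.078); print(n,"panel z",np.median(u[m,2]))
    k=(abs(u[:,0])<.15)&(abs(u[:,1])<.2)&(u[:,2]>.05)&(u[:,2]<.09); print(n,"case bounds",np.nanpercentile(u[k],[.5,99.5],axis=0).round(3).tolist())
    # lid outer-face: rotate by angle about hinge, look for face at +28mm
    h=u-[.095,0,.075]; m=(abs(h[:,1])<.15)&(h[:,2]>.03)&(h[:,0]>-.15); h=h[m]
    best=[]
    for a in np.arange(.6,1.3,.01):
        x=np.cos(a)*h[:,0]-np.sin(a)*h[:,2]; z=np.sin(a)*h[:,0]+np.cos(a)*h[:,2]
        best.append((((abs(z-.028)<.003)&(x<-.01)&(x>-.16)).sum(),a,x.min()))
    best.sort();print(n,len(h),best[-3:])
    for nm,c in dict(reel=(-.06,.25)).items(): pass
    o=(q[:,2]>.03)&(q[:,2]<.11)&(q[:,0]>.25)&(q[:,0]<.95)&(abs(q[:,1])<.5)&((abs(u[:,0])>.16)|(abs(u[:,1])>.17))
    im=np.zeros(P[n].shape[:2],np.uint8);im.reshape(-1)[o]=1
    N,L,S,C=cv2.connectedComponentsWithStats(im)
    for i in range(1,N):
        if S[i,4]>20: w=P[n][L==i]; print(n,"obj",w.min(0).round(3),w.max(0).round(3),"unit",((w.mean(0)-[s[0],s[1],0])@Ru).round(3))
E
python3 pose.py
```

```text
unit [ 0.573   0.0391 -0.4777] -27.37
(-0.097, -0.115, 0.084) [ 0.4327 -0.0152] [ 1.2 -3.3]
(-0.097, -0.04, 0.084) [0.4673 0.0505] [ 1.2 -2.3]
(-0.097, 0.04, 0.094) [0.5013 0.12  ] [ 3.9 -0.8]
(-0.097, -0.115, 0.084) [ 0.4361 -0.0199] [-2.1  1.5]
(-0.097, -0.04, 0.084) [0.4702 0.0468] [-1.7  1.3]
(-0.097, 0.04, 0.094) [0.5077 0.1157] [-2.5  3.5]
scene panel z 0.07490515812554871
scene case bounds [[-0.124, -0.154, 0.051], [0.118, 0.152, 0.089]]
scene 5895 [(np.int64(4302), np.float64(1.1900000000000004), np.float64(-0.166386559608455)), (np.int64(4495), np.float64(1.1800000000000006), np.float64(-0.16626406574556513)), (np.int64(4586), np.float64(1.1700000000000004), np.float64(-0.16612494561465366))]
scene obj [ 0.429 -0.18   0.03 ] [ 0.47  -0.143  0.097] unit [-0.014 -0.239  0.065]
top panel z 0.07520461744141937
top case bounds [[-0.126, -0.151, 0.057], [0.061, 0.155, 0.085]]
top 2753 [(np.int64(1036), np.float64(1.1800000000000006), np.float64(-0.16832718241759295)), (np.int64(1118), np.float64(1.1700000000000004), np.float64(-0.1682135497811107)), (np.int64(1201), np.float64(1.1600000000000006), np.float64(-0.1680830959298278))]
top obj [0.655 0.21  0.04 ] [0.715 0.268 0.052] unit [0.007 0.229 0.046]
top obj [ 0.427 -0.174  0.031] [ 0.469 -0.135  0.098] unit [-0.024 -0.227  0.07 ]
```

```bash
cat > go.py <<'E'
from h import *
import sys
S=np.array([.573,.0391,0]); Ru=R.from_euler("z",-.4777)
Rt=Ru*R.from_euler("x",np.pi)   # tool x = unit x, z down
def plan(*pts):
    s=manip.get_state(); C=R.from_quat(s["tcp_rot"]); p=s["position"]
    print("tip unit",(Ru.inv().apply(p-S)-[0,0,.073]).round(4),"F",s["contact_force"].round(1),"t",round(s["clock"],2),"rot share",((C.inv()*Rt).as_rotvec()/2).round(3),"q",s["qpos"].round(2))
    for t in pts: print(t,"dp",(C.inv().apply(S+Ru.apply(np.array(t)+[0,0,.073])-p)/.25).round(3))
if __name__=="__main__": plan(*[tuple(map(float,a.split(","))) for a in sys.argv[1:]])
E
python3 go.py .12,0,.33
```

```text
tip unit [-0.0292 -0.7551  0.2301] F [-0.7 -0.5  0.7] t 0.1 rot share [-0.001  0.     0.395] q [ 1.19  0.54 -0.    1.54  0.    1.07 -0.07]
(0.12, 0.0, 0.33) dp [ 2.567 -1.701 -0.397]
```

Request:
apply_moves(
  hand=[-1,-1,-1,-1,-1,-1,-1,-1],
  dp=[
    [0,0,-0.16],
    [0.1,-0.06,-0.3],
    [0.25,-0.16,-0.4],
    [0.4,-0.26,-0.4],
    [0.54,-0.36,-0.4],
    [0.68,-0.45,-0.4],
    [0.82,-0.54,-0.4],
    [0.85,-0.57,-0.4],
  ],
  rotation=[
    [0,0,0],
    [0,0,0],
    [0,0,0],
    [0,0,0],
    [0,0,0],
    [0,0,0],
    [0,0,0],
    [0,0,0],
  ],
  force=60,
)

```text
clock: 0.77
position: [0.3613, -0.4134, 0.4038]
tcp_rot: [0.987, 0.158, 0.001, -0.001]
contact_force: [0.9, 0.4, -0.6]
grip_width: -0.0
grip_force: 0.0
```

Request:
apply_moves(
  hand=[-1,-1,-1,-1,-1,-1,-1,-1],
  dp=[
    [0.13,-0.08,0],
    [0.26,-0.17,0],
    [0.4,-0.26,0],
    [0.53,-0.35,0],
    [0.66,-0.43,0],
    [0.8,-0.52,0],
    [0.85,-0.57,0],
    [0.85,-0.57,0],
  ],
  rotation=[
    [0,0,0],
    [0,0,0],
    [0,0,0],
    [0,0,0],
    [0,0,0],
    [0,0,0],
    [0,0,0],
    [0,0,0],
  ],
)

```text
clock: 1.43
position: [0.5192, -0.2106, 0.4035]
tcp_rot: [0.987, 0.16, 0.001, -0.002]
contact_force: [1.1, 0.3, 0.6]
grip_width: -0.002
grip_force: 0.0
```

```bash
python3 go.py .12,0,.33
```

```text
tip unit [ 0.067  -0.2465  0.3305] F [1.1 0.3 0.6] t 1.43 rot share [-0.002 -0.     0.4  ] q [ 0.5   0.3  -0.25  1.65  0.08  1.2  -1.01]
(0.12, 0.0, 0.33) dp [ 0.855 -0.535  0.005]
```

Request:
apply_moves(
  hand=[-1,-1,-1,-1,-1,-1,-1,-1],
  dp=[
    [0.13,-0.08,0],
    [0.26,-0.17,0],
    [0.4,-0.26,0],
    [0.53,-0.35,0],
    [0.66,-0.43,0],
    [0.8,-0.5,0],
    [0.855,-0.535,0],
    [0.855,-0.535,0],
  ],
  rotation=[
    [0,0,0.06],
    [0,0,0.12],
    [0,0,0.18],
    [0,0,0.24],
    [0,0,0.3],
    [0,0,0.36],
    [0,0,0.4],
    [0,0,0.4],
  ],
)

```text
clock: 2.1
position: [0.6803, -0.0188, 0.4024]
tcp_rot: [0.971, -0.24, -0.001, -0.001]
contact_force: [-0.9, 0.5, -0.1]
grip_width: -0.001
grip_force: 0.0
```

```bash
python3 go.py .12,0,.33 .125,0,.205
```

```text
tip unit [ 0.1219 -0.0021  0.3294] F [-0.9  0.5 -0.1] t 2.1 rot share [-0.001  0.001 -0.004] q [ 0.06  0.53 -0.16  1.32  0.08  1.3  -2.15]
(0.12, 0.0, 0.33) dp [-0.008 -0.009 -0.002]
(0.125, 0.0, 0.205) dp [ 0.013 -0.008  0.498]
```

Request:
apply_moves(
  hand=[-1,-1,-1,-1,-1,-1,-1,-1],
  dp=[
    [0,0,0.1],
    [0.01,0,0.25],
    [0.01,0,0.4],
    [0.01,0,0.5],
    [0.01,0,0.5],
    [-0.03,0,0.5],
    [-0.07,0,0.5],
    [-0.1,0,0.5],
  ],
  rotation=[
    [0,0,0],
    [0,0,0],
    [0,0,0],
    [0,0,0],
    [0,0,0],
    [0,0,0],
    [0,0,0],
    [0,0,0],
  ],
)

```text
clock: 2.77
position: [0.6566, -0.0129, 0.2806]
tcp_rot: [0.97, -0.241, 0.001, 0.0]
contact_force: [0.7, -0.6, 0.8]
grip_width: 0.001
grip_force: 0.0
```

Run:
```python
from go import *
plan()
f=manip.grab_frame("scene");cv2.imwrite("pics/s1.png",cv2.resize(f["img"][120:330,160:440,::-1],None,fx=2.5,fy=2.5))
# tip-centre path: contact at lid (-.13,.028), half width 11 mm
for a in np.arange(1.17,-.01,-.13):
    x=.095-.13*np.cos(a)+.028*np.sin(a); z=.075+.13*np.sin(a)+.028*np.cos(a); print(a.round(2),x.round(3),z.round(3))
```

```text
tip unit [ 0.0981 -0.0077  0.2076] F [ 0.7 -0.6  0.8] t 2.77 rot share [-0.    -0.001 -0.005] q [ 0.06  0.58 -0.16  1.53  0.1   1.04 -2.19]
1.17 0.07 0.206
1.04 0.053 0.201
0.91 0.037 0.195
0.78 0.022 0.186
0.65 0.008 0.176
0.52 -0.004 0.164
0.39 -0.015 0.15
0.26 -0.023 0.135
0.13 -0.03 0.12
0.0 -0.035 0.103
```

View pics/s1.png

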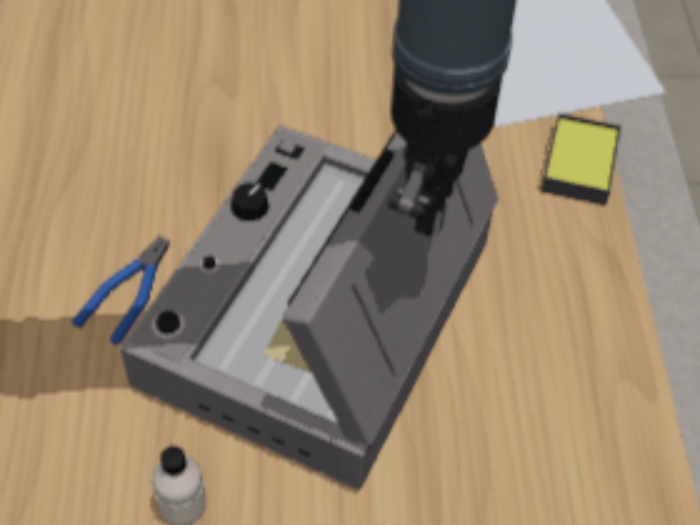

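The fingertips, at (425,215), are behind the outer face of the raised lid near its front edge. Now I'll push along the arc.

Request:
apply_moves(
  hand=[-1,-1,-1,-1,-1,-1,-1,-1],
  dp=[
    [-0.03,0,0],
    [-0.06,0,0],
    [-0.09,0,0.005],
    [-0.12,0,0.015],
    [-0.155,0,0.03],
    [-0.19,0,0.045],
    [-0.22,0,0.06],
    [-0.25,0,0.08],
  ],
  rotation=[
    [0,0,0],
    [0,0,0],
    [0,0,0],
    [0,0,0],
    [0,0,0],
    [0,0,0],
    [0,0,0],
    [0,0,0],
  ],
)

```text
clock: 3.48
position: [0.6026, 0.017, 0.2609]
tcp_rot: [0.97, -0.241, 0.002, -0.0]
contact_force: [1.4, -1.5, 7.6]
grip_width: 0.001
grip_force: 3.4
```

```bash
python3 go.py .018,0,.176 .002,0,.164 -.013,0,.15 -.023,0,.135
```

```text
tip unit [ 0.0365 -0.006   0.1879] F [ 1.4 -1.5  7.6] t 3.48 rot share [-0.001 -0.002 -0.005] q [ 0.02  0.51 -0.17  1.7   0.11  0.93 -2.25]
(0.018, 0.0, 0.176) dp [-0.074 -0.023  0.047]
(0.002, 0.0, 0.164) dp [-0.139 -0.023  0.095]
(-0.013, 0.0, 0.15) dp [-0.199 -0.022  0.151]
(-0.023, 0.0, 0.135) dp [-0.239 -0.021  0.21 ]
```

Request:
apply_moves(
  hand=[-1,-1,-1,-1,-1,-1,-1,-1],
  dp=[
    [-0.037,0,0.023],
    [-0.074,0,0.047],
    [-0.106,0,0.07],
    [-0.139,0,0.095],
    [-0.17,0,0.122],
    [-0.199,0,0.151],
    [-0.22,0,0.18],
    [-0.239,0,0.21],
  ],
  rotation=[
    [0,0,0],
    [0,0,0],
    [0,0,0],
    [0,0,0],
    [0,0,0],
    [0,0,0],
    [0,0,0],
    [0,0,0],
  ],
)

```text
clock: 4.15
position: [0.5483, 0.0459, 0.2059]
tcp_rot: [0.971, -0.241, 0.0, -0.0]
contact_force: [2.9, -2.0, 3.3]
grip_width: 0.003
grip_force: 1.6
```

```bash
python3 go.py -.03,0,.12 -.033,0,.103
```

```text
tip unit [-0.025  -0.0053  0.1329] F [ 2.9 -2.   3.3] t 4.15 rot share [-0.    -0.    -0.005] q [-0.03  0.51 -0.18  1.87  0.12  0.77 -2.33]
(-0.03, 0.0, 0.12) dp [-0.02  -0.021  0.052]
(-0.033, 0.0, 0.103) dp [-0.032 -0.021  0.12 ]
```

Go down to just past nominal shut, slowly.

Request:
apply_moves(
  hand=[-1,-1,-1,-1,-1,-1,-1,-1],
  dp=[
    [-0.01,0,0.025],
    [-0.02,0,0.05],
    [-0.025,0,0.07],
    [-0.03,0,0.09],
    [-0.03,0,0.105],
    [-0.03,0,0.116],
    [-0.03,0,0.122],
    [-0.03,0,0.126],
  ],
  rotation=[
    [0,0,0],
    [0,0,0],
    [0,0,0],
    [0,0,0],
    [0,0,0],
    [0,0,0],
    [0,0,0],
    [0,0,0],
  ],
)

```text
clock: 4.82
position: [0.5413, 0.0493, 0.1756]
tcp_rot: [0.97, -0.241, -0.001, 0.0]
contact_force: [-9.9, 1.3, 25.1]
grip_width: 0.003
grip_force: 13.0
```

```bash
python3 go.py
```

```text
tip unit [-0.0328 -0.0055  0.1026] F [-9.9  1.3 25.1] t 4.82 rot share [ 0.001  0.001 -0.005] q [-0.04  0.54 -0.17  1.91  0.14  0.71 -2.35]
```

Request:
apply_moves(
  hand=[-1,-1,-1,-1,-1,-1,-1,-1],
  dp=[
    [0,0,0],
    [0,0,0.004],
    [0,0,0.004],
    [0,0,0.004],
    [0,0,-0.03],
    [0,0,-0.1],
    [0,0,-0.2],
    [0,0,-0.28],
  ],
  rotation=[
    [0,0,0],
    [0,0,0],
    [0,0,0],
    [0,0,0],
    [0,0,0],
    [0,0,0],
    [0,0,0],
    [0,0,0],
  ],
)

```text
clock: 5.48
position: [0.5424, 0.0485, 0.2459]
tcp_rot: [0.97, -0.241, 0.0, 0.0]
contact_force: [0.9, 0.2, -0.5]
grip_width: 0.002
grip_force: 0.0
```

```bash
cat > chk.py <<'E'
from go import *
import sys
for n in("scene","top"):
    f=manip.grab_frame(n); u=Ru.inv().apply(cloud(f).reshape(-1,3)-S)
    z=lambda a,b,y0,y1:u[(u[:,0]>a)&(u[:,0]<b)&(u[:,1]>y0)&(u[:,1]<y1)&(u[:,2]>.09)&(u[:,2]<.13),2]
    for y in((-.14,-.06),(.06,.14)): print(n,[(len(q),np.median(q).round(4)) for q in(z(-.055,-.04,*y),z(.06,.08,*y))])
    cv2.imwrite(f"pics/{n}_{sys.argv[1]}.png",f["img"][:,:,::-1])
    v=u.reshape(420,560,3); np.save(n+"_u.npy",v)
    b=(np.hypot(u[:,0]+.097,u[:,1]+.115)<.03)&(u[:,2]>.0805)&(u[:,2]<.1); q=u[b]; print(n,"start mean",q.mean(0).round(4),q.min(0).round(4),q.max(0).round(4),len(q))
plan((-.097,-.115,.15),(-.097,-.115,.095))
E
python3 chk.py a
```

```text
scene [(209, np.float64(0.1021)), (303, np.float64(0.1021))]
scene [(147, np.float64(0.1018)), (220, np.float64(0.1023))]
scene start mean [-0.0966 -0.1141  0.0834] [-0.1075 -0.1238  0.0806] [-0.0864 -0.1041  0.0871] 62
top [(0, np.float64(nan)), (239, np.float64(0.1028))]
top [(180, np.float64(0.1032)), (7, np.float64(0.1031))]
  return _methods._mean(a, axis=axis, dtype=dtype,
  ret = ret.dtype.type(ret / rcount)
chk.py:9: RuntimeWarning: Mean of empty slice.
  b=(np.hypot(u[:,0]+.097,u[:,1]+.115)<.03)&(u[:,2]>.0805)&(u[:,2]<.1); q=u[b]; print(n,"start mean",q.mean(0).round(4),q.min(0).round(4),q.max(0).round(4),len(q))
  ret = um.true_divide(
Traceback (most recent call last):
  File "chk.py", line 9, in <module>
    b=(np.hypot(u[:,0]+.097,u[:,1]+.115)<.03)&(u[:,2]>.0805)&(u[:,2]<.1); q=u[b]; print(n,"start mean",q.mean(0).round(4),q.min(0).round(4),q.max(0).round(4),len(q))
                                                                                                                          ~~~~~^^^
ValueError: zero-size array to reduction operation minimum which has no identity
```

View pics/scene_a.png

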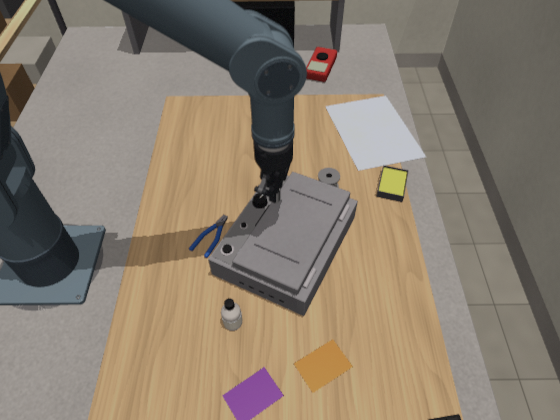

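The lid is flat and shut at 103 mm front and back, and the start button at (227,249) is where the fit put it. Next I'll move above it.

```bash
python3 go.py -.097,-.115,.17 -.097,-.115,.1 -.097,-.115,.079
```

```text
tip unit [-0.03   -0.0046  0.175 ] F [ 1.1  0.1 -0.1] t 5.58 rot share [-0.002 -0.003 -0.005] q [-0.02  0.44 -0.19  1.86  0.11  0.85 -2.32]
(-0.097, -0.115, 0.17) dp [-0.264  0.444  0.017]
(-0.097, -0.115, 0.1) dp [-0.265  0.445  0.297]
(-0.097, -0.115, 0.079) dp [-0.266  0.446  0.381]
```

Request:
apply_moves(
  hand=[-1,-1,-1,-1,-1,-1,-1,-1],
  dp=[
    [-0.06,0.1,0],
    [-0.12,0.2,0],
    [-0.18,0.3,0],
    [-0.24,0.4,0],
    [-0.265,0.445,0.05],
    [-0.265,0.445,0.15],
    [-0.265,0.445,0.22],
    [-0.265,0.445,0.26],
  ],
  rotation=[
    [0,0,0],
    [0,0,0],
    [0,0,0],
    [0,0,0],
    [0,0,0],
    [0,0,0],
    [0,0,0],
    [0,0,0],
  ],
)

```text
clock: 6.25
position: [0.4302, -0.0189, 0.1778]
tcp_rot: [0.97, -0.242, -0.001, 0.0]
contact_force: [-0.5, -0.5, -0.1]
grip_width: -0.002
grip_force: 0.0
```

Run:
```python
from go import *
plan((-.097,-.115,.09),(-.097,-.115,.079))
f=manip.grab_frame("scene");cv2.imwrite("pics/s3.png",cv2.resize(f["img"][150:320,150:370,::-1],None,fx=3,fy=3))
```

```text
tip unit [-0.1002 -0.1172  0.1048] F [-0.5 -0.5 -0.1] t 6.25 rot share [ 0.001  0.001 -0.005] q [ 0.09  0.39 -0.17  2.18  0.12  0.58 -2.23]
(-0.097, -0.115, 0.09) dp [ 0.013 -0.009  0.059]
(-0.097, -0.115, 0.079) dp [ 0.013 -0.009  0.103]
```

View pics/s3.png

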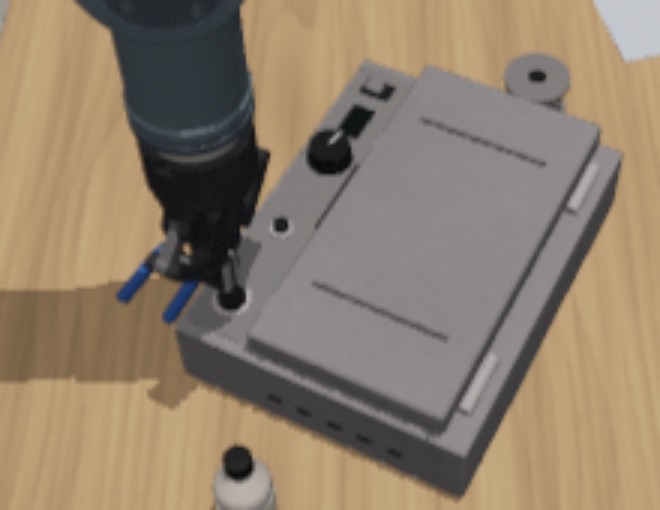

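The fingertips are right over the start button at (232,297), clear of the lid and the stop button at (281,225). Press now.

Request:
apply_moves(
  hand=[-1,-1,-1,-1,-1,-1,-1,-1],
  dp=[
    [0.013,-0.009,0.03],
    [0.013,-0.009,0.055],
    [0.013,-0.009,0.075],
    [0.013,-0.009,0.09],
    [0.013,-0.009,0.1],
    [0.013,-0.009,0.106],
    [0.013,-0.009,0.11],
    [0.013,-0.009,0.11],
  ],
  rotation=[
    [0,0,0],
    [0,0,0],
    [0,0,0],
    [0,0,0],
    [0,0,0],
    [0,0,0],
    [0,0,0],
    [0,0,0],
  ],
)

```text
clock: 6.97
position: [0.4356, -0.0178, 0.1526]
tcp_rot: [0.97, -0.241, 0.0, -0.0]
contact_force: [-1.5, -0.3, 4.6]
grip_width: -0.001
grip_force: 2.1
```

```bash
python3 go.py
```

```text
tip unit [-0.0958 -0.1137  0.0796] F [-1.5 -0.3  4.6] t 6.97 rot share [-0.    -0.    -0.005] q [ 0.07  0.45 -0.16  2.18  0.14  0.52 -2.25]
```

Request:
apply_moves(
  hand=[-1,-1,-1,-1],
  dp=[
    [0,0,0.006],
    [0,0,0.01],
    [0,0,0.012],
    [0,0,0.012],
  ],
  rotation=[
    [0,0,0],
    [0,0,0],
    [0,0,0],
    [0,0,0],
  ],
)

```text
clock: 7.3
position: [0.4357, -0.0178, 0.1512]
tcp_rot: [0.97, -0.241, 0.0, 0.0]
contact_force: [-7.5, 1.0, 31.1]
grip_width: -0.0
grip_force: 15.6
```

```bash
python3 go.py
```

```text
tip unit [-0.0958 -0.1136  0.0782] F [-7.5  1.  31.1] t 7.3 rot share [ 0.    -0.    -0.005] q [ 0.07  0.45 -0.16  2.18  0.14  0.52 -2.25]
```

The button is bottomed at 31 N, well over the 5 N it needs. Release it and retreat.

Request:
apply_moves(
  hand=[-1,-1,-1,-1,-1,-1,-1,-1],
  dp=[
    [0,0,-0.02],
    [0,0,-0.06],
    [0,0,-0.15],
    [0,0,-0.28],
    [0,0,-0.42],
    [0,0,-0.5],
    [0,0,-0.5],
    [0,0,-0.5],
  ],
  rotation=[
    [0,0,0],
    [0,0,0],
    [0,0,0],
    [0,0,0],
    [0,0,0],
    [0,0,0],
    [0,0,0],
    [0,0,0],
  ],
)

```text
clock: 7.97
position: [0.4359, -0.0179, 0.2755]
tcp_rot: [0.97, -0.241, 0.001, -0.0]
contact_force: [0.3, 0.2, 0.2]
grip_width: 0.004
grip_force: 0.0
```

```bash
sed -i 's/; print(n,"start mean".*/; print(n,"start",len(q),np.median(q,axis=0) if len(q) else 0)/' chk.py; python3 chk.py b 2>/dev/null
```

```text
scene [(205, np.float64(0.1023)), (301, np.float64(0.1025))]
scene [(152, np.float64(0.1021)), (222, np.float64(0.102))]
scene start 62 [-0.09639847 -0.11453502  0.08286039]
top [(0, np.float64(nan)), (239, np.float64(0.1024))]
top [(181, np.float64(0.1033)), (228, np.float64(0.1027))]
top start 0 0
tip unit [-0.0966 -0.1142  0.2006] F [-0.1  0.  -0.8] t 8.07 rot share [ 0.     0.001 -0.005] q [ 0.11  0.22 -0.2   2.1   0.06  0.83 -2.18]
(-0.097, -0.115, 0.15) dp [-0.002  0.003  0.203]
(-0.097, -0.115, 0.095) dp [-0.001  0.003  0.423]
```

View pics/scene_b.png

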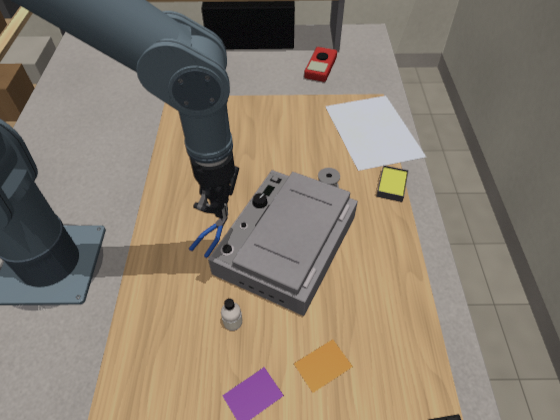

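The lid is shut and the start button at (227,249) is back at its released height. The arm is clear, and the cutters, flux and reel have not moved.

```bash
python3 -c "
from rig import manip
print(manip.job_done())"
```

```text
the job is handed in; nothing more can be done
None
```

The job is handed in: I pushed the lid slowly fully shut, then pressed the start button right in and let it go; afterwards the cameras showed the lid shut, the button back up and the things around the unit in place, though no verdict came back and the board can't be seen under the lid.

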